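# Clip a slide carrier onto the microscope stand

## Robot

A 6-joint arm with a two-finger parallel gripper is mounted at the origin on the work surface. World frame = base frame: x ahead of the robot, y to its left, z up, the work surface at z = 0. Lengths are in m, angles in rad, forces in N, time in s.
With the tool pointing down it reaches from about 0.35 to 0.85 m from the base axis. Payload 8.1 kg.
Tool frame: the origin (TCP) lies at the very end of the fingers, on their centre line; the grasp point (between the pads) lies 19 mm behind it (manip.hold_point_z is the z of the grasp point in the tool frame, in m); z points along the fingers, y is the line along which they close (so a half turn about z gives the same grasp; the last joint's range is limited). The gripper opens to 85 mm and grips with 20 to 120 N. Pads are 22 mm wide; open, the fingers measure 114 mm over their backs; the gripper's body (76 mm by 85 mm) begins 54 mm behind the grasp point. The pads swing forward as they close: fully open they stand 13 mm farther back than shut.
Start: joints at [1.24, 0.13, 1.488, -0, 1.523, -0.085], TCP at [0.146, 0.582, 0.231] pointing down, gripper open.
Joint ranges: [-2.96, 2.96], [-0.89, 2.26], [0.02, 2.5], [-1.34, 4.48], [0, 2.73], [-2.66, 2.66]. Speed limits (rad/s): [2.39, 2.39, 2.79, 3.14, 3.14, 3.14].

## Interface

Orientations are given as a rotation vector (axis times angle).
In Python, from workcell import readout, eyes, manip gives the robot as it stands. The module is installed in compiled form; this text tells all that it offers.
- The arm moves only by the shell command python3 -m jog 'ROWS' [OPENING]. ROWS is JSON, a list of rows, each a list of 4 numbers: the shift along the tool's x, y, z in mm, then the turn about the tool's z in rad. A call has 1 to 10 rows; each row is the pose to reach, as a shift and turn from the pose commanded when the call began, along the tool's axes at that moment; what a row does not reach only later rows make up. A row lasts 1/12 s, in which the tool goes at most 41.7 mm and 7.16 degrees, less where a joint would pass 70% of its speed; a pose out of reach is approached as far as the arm can. A call with a gripper value outside its range is refused whole. OPENING is the opening, from 0 (shut) to 1 (fully open), set as the call begins (- or left out, the last holds). The fingers move at their own pace and stop on an object; the grip force is fixed at half the most. Time passes only in rows, so rows that repeat a pose let the fingers close. It gives the time, the measured TCP pose, the force, the opening and the grip force at its end, in the units of the state.
- readout.state(): the state, without advancing time (a new reading comes with each control period).
- eyes.read_camera(name): name is "scene" or "top"; returns a dict with "frame" (480x640x3 uint8, blue, green, red), "fov_y" (degrees; the focal length in pixels is half the picture's height over the tangent of half this angle, whatever the lens; pixels are square), "cx", "cy" (the principal point, pixels), "rvec" (rotation vector, rad) and "tvec" (3), from world to camera coordinates, as OpenCV has them. Camera axes: x right, y down, z forward; pixel columns grow to the right and rows downward; lengths in m; the calibration is good to about 2 mm. A picture is of the moment at which its call begins. There is no depth.
- manip.job_done(): hands the job in; it is judged then, once.
The state is a dict: "t": time; "joints": joint angles; "joint_velocities": joint speeds; "joint_torque": joint torques, N m; "tcp_pos": TCP position; "eef_rot": TCP orientation; "ft_force": force on the tool from outside, world axes, zero at the start; "wrist_torque": the same for the moment, N m; "gripper_width": finger opening in m; "finger_force": force on a finger pad.
Only numpy, scipy, OpenCV 4.12 (cv2) and the standard library are available. Lean on these libraries where they do the work, as an engineer would, in place of code of your own. Each camera call takes 0.05 s, during which the arm holds its last target. There are 200 camera calls.

## Task

Lift the spring clip on the microscope stand until it stays up by itself, lay the slide carrier flat on the stand and slide it under the raised clip, fully home in its corner against both the end stop and the side rail. Then lower the clip onto the carrier without ever letting it snap down, so that it holds the carrier there, and let go. The carrier holds glass: be gentle throughout (no more than about 30 N between it and the stand or clip), and leave the other things on the bench where they are.

Things in the scene. Friction and masses are not known exactly. Their poses are not given: they have to be found in the camera images.
- stand: Fixed microscope stand: white foot 190 (x) x 260 (y) x 18 mm; pole 22 mm thick, 278 mm high at x 72, y -110, its head swung to +x. Origin: centre of the underside; z up, x away from the robot at yaw 0. End stop on top: steel block 17 mm wide (y 40), 8 thick, 10 high, face to -x, clamped anywhere from x 47 to 67 mm: not reported, must be seen or felt.
- nest (a point): Point on the stand at x 17, y 40, z 18 mm of its frame, same axes. The carrier, fully home, has its origin at this y and z, its length along x, its far (+x) end against the end stop and its +y side against the side rail; its x is then 10 mm less to 10 mm more, as the stop happens to be set. It slides in from the -x side.
- side_rail (a point): Middle of the side rail's face at x 38.5, y 58 mm of the stand's frame, at its foot (z 18 mm). Steel bar 33 mm long (x 22 to 55), 6 mm thick, 6 mm high above the foot; its face looks to -y.
- carrier: Loose slide carrier: flat aluminium plate 80 (x) x 36 (y) x 8 mm high with a glass window on top, 40 to 85 g. Origin: centre of its underside; x along its length; the same either way round. It starts flat on the bench, left or right of the stand.
- clip_pin (a point): Middle of the steel cross pin at the clip's free tip, where to take hold of the clip: round bar 10 mm thick, 22 mm long along the stand's y, flat ends. 59 mm from the hinge; with the clip shut at x 20, y 40, z 52 mm of the stand's frame. The clip is a strip 14 mm wide; its foot, a round bar 14 mm long along y, presses down 40 mm from the hinge.
- clip_hinge (a point): Point on the clip's hinge axis, which runs along the stand's y, at x 78, y 40, z 40 mm of the stand's frame, behind the end stop. The hinge ears are 29 mm wide over all and reach 48 mm above the bench.
- clip (a joint): Clip angle, rad: 0 shut on nothing (its foot 3 mm over the stand), about 0.13 shut on the carrier, 1.35 fully up (pin nearly above the hinge; end of travel). The spring is over-centre: below 0.65 it drives the clip down, above it up, where it stays; pull at the pin about 3 N near either end, nil at 0.65. Let go between 0.2 and 0.65 it snaps down hard.
- petri: Bystander: flat round closed glass dish, 88 mm across, 16 mm high, with two leaves. Origin: centre of its underside.
- slidebox: Bystander: dark grey closed box 84 x 60 x 22 mm. Origin: centre of its underside.
- sharpener: Bystander: small metal pencil sharpener 26 x 16 x 12 mm. Origin: centre of its underside.
- dropper: Bystander: brown dropper bottle, 32 mm across, 70 mm high. Origin: centre of its underside.
- jar: Bystander: glass jar with a white cap, 52 mm across, 60 mm high. Origin: centre of its underside.
- brush: Bystander: brush 160 mm long lying on the bench.
- feeler (a joint): Thin pin, 5 mm across, in the middle of the end stop's face, 5 mm above the foot, standing 4 mm out of it on a very soft spring (under 0.1 N): 0 m when nothing touches it, 0.004 m when pushed in level with the face, that is when the carrier is against the stop. It tells nothing until the carrier's end has reached it.
Things that resemble listed ones, but are neither listed nor needed, are in the scene too. Several things look just like the carrier: the one meant starts farthest to the robot's left.

How it is judged:
On the way, in this order (a step that is already met when the one before it is completed fails the run):
1. the clip is up and the carrier is still off its place (value of joint clip above 1 rad and distance between carrier and nest above 0.03 m), for 0.2 s.
2. the carrier is home under the raised clip (value of joint feeler above 0.002 m and x of carrier in the frame of nest between -0.013 and 0.013 m and value of joint clip above 0.9 rad and y of carrier in the frame of nest between -0.002 and 0.002 m and angle between the x axis of carrier and the x axis of stand, either way round below 0.05 rad), for 0.2 s.
At the end, for the whole second after the job is handed in: The carrier lies flat and at rest on the stand, its far end within 2 mm of the end stop, its side within 2 mm of the side rail, its length within 0.05 rad of the stand's x axis, and the clip is down on it (clip angle 0.09 to 0.16 rad) (value of joint feeler above 0.002 m and x of carrier in the frame of nest between -0.013 and 0.013 m and y of carrier in the frame of nest between -0.002 and 0.002 m and z of carrier in the frame of nest below 0.002 m and angle between the x axis of carrier and the x axis of stand, either way round below 0.05 rad and angle between carrier's own z axis and vertical below 0.04 rad and value of joint clip between 0.09 and 0.16 rad and linear speed of carrier below 0.01 m/s); the robot touches nothing.
It fails at once if more than 30 N between the carrier and the stand or its clip (contact force between carrier and stand above 30 N).
It fails at once if another thing on the bench shifted by more than 30 mm (distance of any of petri, slidebox, sharpener, dropper, jar, brush from where it was at the start of the episode above 0.03 m).
It fails at once if the clip snapped down (let go while the spring was driving it down from well above) (velocity of joint clip below -5 rad/s).
It also fails if it takes over 72 s, if anything falls off the work surface, if the arm or the gripper's body presses on something with over 40 N, if the wrist force passes 120 N, or if a joint passes its speed limit or range.

## Working session

There is one attempt and no reset: what is moved stays moved. The work goes in short steps, Python scripts to look and compute and a shell command to move; the robot and the scene stay as the last step left them, time stands still between calls to the robot, and variables do not carry over. Pictures are saved under pics/ and viewed, at most 10 in all, crops included, and the job is handed in when it is done.

```bash
mkdir -p pics; cat > h.py <<'E'
import numpy as np, cv2
from workcell import readout, eyes, manip
def cam(n,save=None):
    d=eyes.read_camera(n); f=240/np.tan(np.radians(d['fov_y'])/2)
    d['K']=np.array([[f,0,d['cx']],[0,f,d['cy']],[0,0,1]]); d['R']=cv2.Rodrigues(np.array(d['rvec'],float))[0]; d['t']=np.array(d['tvec'],float).ravel()
    if save: cv2.imwrite('pics/'+save,d['frame'])
    np.savez(''+n+'.npz',K=d['K'],R=d['R'],t=d['t'],frame=d['frame'])
    return d
def ld(n): return dict(np.load(''+n+'.npz'))
def ray(d,uv,z):
    c=-d['R'].T@d['t']; v=d['R'].T@np.linalg.inv(d['K'])@np.array([uv[0],uv[1],1.]); return c+v*(z-c[2])/v[2]
def proj(d,P):
    q=(d['R']@np.atleast_2d(P).T).T+d['t']; q=q@d['K'].T; return q[:,:2]/q[:,2:]
E
python3 - <<'E'
from h import *
for n in('top','scene'):
    d=cam(n,n+'0.png'); print(n,d['K'][0,0],-d['R'].T@d['t'],d['R'].round(3).tolist())
s=readout.state(); print(s); print(manip.hold_point_z)
E
```

```text
top 490.1491171636592 [ 0.4273818  -0.0444204   1.05555645] [[0.016, -1.0, 0.002], [-0.997, -0.016, -0.072], [0.072, -0.001, -0.997]]
scene 569.7836141559462 [1.09019636 0.25723782 1.08833675] [[-0.448, 0.894, 0.016], [0.748, 0.385, -0.541], [-0.49, -0.231, -0.841]]
{'t': 0.1, 'joints': array([ 1.23958375e+00,  1.31089137e-01,  1.48918525e+00,  1.58951657e-05,
        1.52300512e+00, -8.53882204e-02]), 'joint_velocities': array([ 0.00177702, -0.00150901, -0.00505724,  0.00207136, -0.00098245,
       -0.00031885]), 'joint_torque': array([ 1.74145367e-03, -5.70949709e+01, -5.01946914e+01, -4.54207816e-05,
        8.07160861e-03, -1.03050684e-05]), 'tcp_pos': array([0.14581565, 0.58149452, 0.23033908]), 'eef_rot': array([-3.85124877e-01, -3.11752903e+00,  2.58696127e-03]), 'ft_force': array([ 0.49357648, -0.33703863, -0.27971938]), 'wrist_torque': array([-0.00718687, -0.04836065, -0.00184508]), 'finger_force': 0.0, 'gripper_width': 0.08544892622257749}
-0.0187
```

View pics/top0.png

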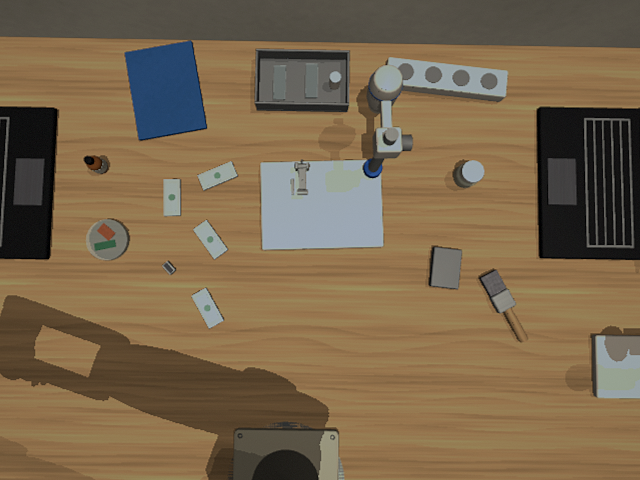

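View pics/scene0.png

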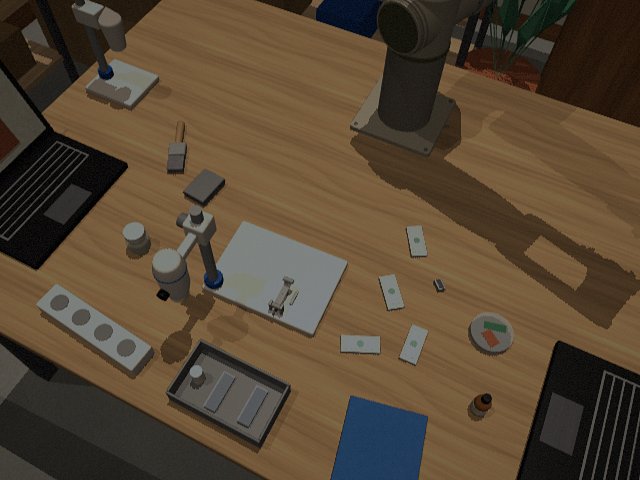

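The top view shows the stand's foot at about (261-383, 160-249), the clip at (301,175) and the pole head at (388,140). Four carriers lie at (172,197), (218,176), (210,239) and (207,307). The leftmost, at (172,197), is the one I want.

```bash
python3 - <<'E'
from h import *
d=ld('top'); f=d['frame']
a=cv2.resize(f[150:260,255:395],None,fx=5,fy=5,interpolation=cv2.INTER_CUBIC)
cv2.imwrite('pics/crop0.png',a)
hsv=cv2.cvtColor(f,cv2.COLOR_BGR2HSV)
g=f.min(2).astype(float)
# stand edges subpixel
def edge(p,q,z):  # sample along p->q, find max gradient normal
    p,q=np.array(p,float),np.array(q,float);n=np.array([-(q-p)[1],(q-p)[0]]);n/=np.linalg.norm(n);P=[]
    for s in np.linspace(.06,.94,40):
        c=p+s*(q-p);o=np.arange(-5,5.01,.25);m=(c+o[:,None]*n).astype(np.float32)
        v=cv2.remap(g.astype(np.float32),m[:,0].reshape(-1,1),m[:,1].reshape(-1,1),cv2.INTER_LINEAR).ravel()
        dv=abs(np.gradient(cv2.GaussianBlur(v.reshape(-1,1),(1,5),1).ravel())); 
        if dv.max()>2: P.append(ray(d,m[dv.argmax()],z)[:2])
    vx,vy,x,y=cv2.fitLine(np.array(P,np.float32),cv2.DIST_HUBER,0,.001,.001).ravel()
    return (np.array([x,y]),np.array([vx,vy]),len(P))
C=[(261,162),(381,159),(383,247),(262,249)]
L=[edge(C[i],C[(i+1)%4],.018) for i in range(4)]
for l in L: print(l, np.degrees(np.arctan2(l[1][1],l[1][0])))
def X(a,b):
    s=np.linalg.solve(np.c_[a[1],-b[1]],b[0]-a[0]);return a[0]+s[0]*a[1]
V=[X(L[i-1],L[i]) for i in range(4)];print(np.array(V).round(4), [np.linalg.norm(V[i]-V[(i+1)%4]).round(4) for i in range(4)],np.mean(V,0))
# carriers
m=((f.min(2)>95)&(f.max(2).astype(int)-f.min(2)<60)).astype(np.uint8)
m[:, :150]=0; m[:, 255:]=0
m=cv2.morphologyEx(m,cv2.MORPH_CLOSE,np.ones((5,5)))
n,_,st,ce=cv2.connectedComponentsWithStats(m)
for i in range(1,n):
    if st[i,4]>200:
        ys,xs=np.where(_==i); W=np.array([ray(d,(x,y),.008)[:2] for x,y in zip(xs,ys)],np.float32)
        print(ce[i],st[i],W.mean(0),cv2.minAreaRect(W))
E
```

```text
(array([ 0.6777805 , -0.05425756], dtype=float32), array([ 0.04424589, -0.9990207 ], dtype=float32), 40) -87.464066
(array([ 0.58667934, -0.19317713], dtype=float32), array([0.9990492 , 0.04359728], dtype=float32), 40) 2.4987323
(array([ 0.49005902, -0.06663463], dtype=float32), array([ 0.04218919, -0.9991096 ], dtype=float32), 40) -87.582016
(array([0.58467317, 0.06506319], dtype=float32), array([0.9990511 , 0.04355374], dtype=float32), 40) 2.496235
[[ 0.6723  0.0689]
 [ 0.6837 -0.1889]
 [ 0.4956 -0.1972]
 [ 0.4847  0.0607]] [np.float32(0.2581), np.float32(0.1884), np.float32(0.2581), np.float32(0.1878)] [ 0.5840811  -0.06412645]
[216.95008052 175.1352657 ] [197 161  41  29 621] [0.6442735  0.16199136] ((0.6442331075668335, 0.16174930334091187), (0.03714505583047867, 0.08133599162101746), 23.826684951782227)
[171.01428571 196.9968254 ] [163 179  18  37 630] [0.5949463  0.25952694] ((0.5950474739074707, 0.258478045463562), (0.07907847315073013, 0.03662373125553131), 2.1816160678863525)
[209.77934272 239.1486698 ] [193 220  35  40 639] [0.50520384 0.17318422] ((0.5054212808609009, 0.1729636937379837), (0.0804142951965332, 0.037169650197029114), 36.883724212646484)
[206.91376702 307.82299546] [191 288  33  41 661] [0.35906047 0.17469819] ((0.3593584895133972, 0.17444448173046112), (0.08052636682987213, 0.03737781196832657), 30.504817962646484)
```

View pics/crop0.png

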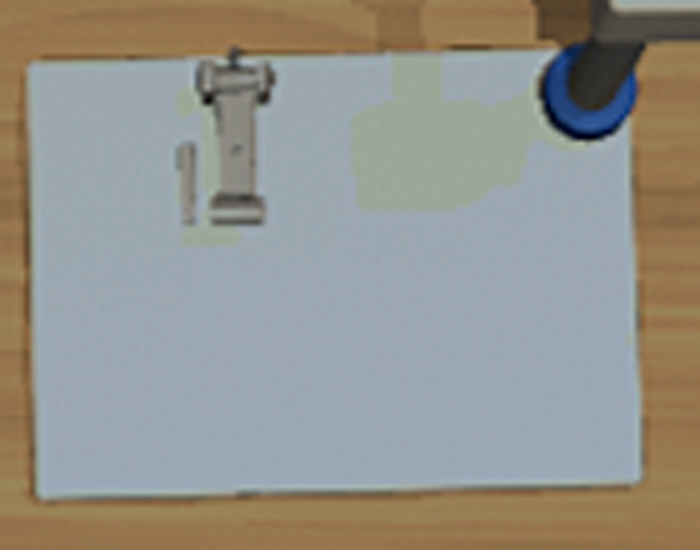

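```bash
cat >> h.py <<'E'
from scipy.spatial.transform import Rotation as Ro
SC=np.array([.5841,-.0641,0]);YAW=.0433
SR=Ro.from_rotvec([0,0,YAW]).as_matrix()
def S2W(p): return SC+SR@(np.array(p)/1000)
def W2S(p): return SR.T@(np.array(p)-SC)*1000
def plan(w,yaw_y):
    """world TCP target, direction (rad) of tool y -> tool shift mm & turn from present pose"""
    s=readout.state();R=Ro.from_rotvec(s['eef_rot']).as_matrix()
    d=R.T@(np.array(w)-s['tcp_pos'])*1000
    a=np.arctan2(R[1,1],R[0,1]); t=(yaw_y-a+np.pi/2)%np.pi-np.pi/2
    print('shift',d.round(1),'turn about tool z',round(-t,3),'tcp stand',W2S(s['tcp_pos']).round(1),'F',s['ft_force'].round(1))
E
python3 - <<'E'
from h import *
d=ld('top');print(ray(d,(302.6,192.4),.055),S2W([20,40,52]),S2W([78,40,40]))
e=ld('scene')
q=proj(e,[S2W([x,y,18]) for x,y in((95,130),(95,-130),(-95,-130),(-95,130))]+[S2W([20,40,52])]);print(q)
a=cv2.resize(e['frame'][215:340,200:355],None,fx=5,fy=4.8*5/4.8,interpolation=cv2.INTER_CUBIC)
for p in q:
    p=(p+.5-[200,215])*5; cv2.drawMarker(a,tuple(int(v) for v in p),(0,0,255),cv2.MARKER_CROSS,12,1)
c=np.array([.595,.2587,.008])
cv2.imwrite('pics/crop1.png',a[:600])
plan(S2W([20,40,140]),YAW+np.pi/2)
E
```

```text
[ 0.60144976 -0.02481581  0.055     ] [ 0.6023498  -0.02327176  0.052     ] [ 0.66029543 -0.02076115  0.04      ]
[[312.7533382  335.17383528]
 [200.22250253 287.39794742]
 [242.5283704  220.01727573]
 [348.3162005  261.18952478]
 [288.04528063 280.82488954]]
shift [-590.  -475.3   91. ] turn about tool z -0.289 tcp stand [-409.9  664.   230.3] F [ 0.5 -0.3 -0.3]
```

View pics/crop1.png

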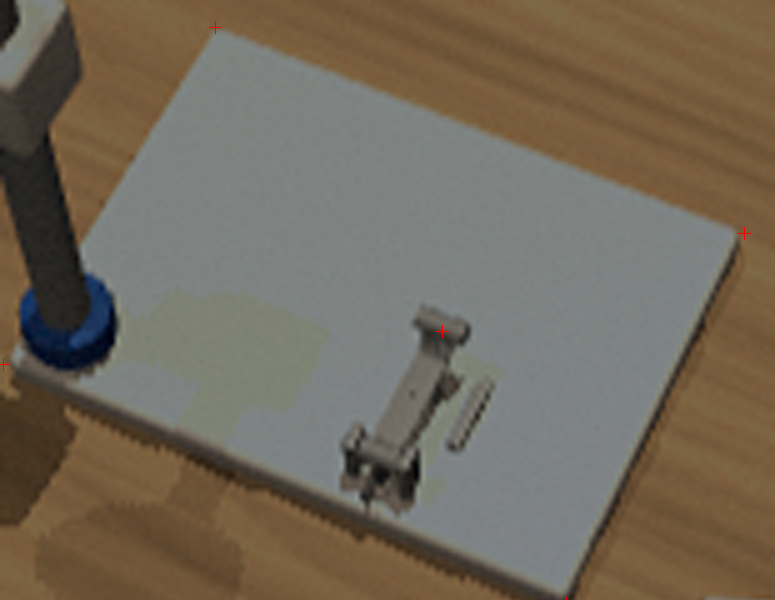

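```bash
python3 -m jog '[[-590,-475,40,-0.289],[-590,-475,40,-0.289],[-590,-475,40,-0.289],[-590,-475,40,-0.289],[-590,-475,40,-0.289],[-590,-475,40,-0.289],[-590,-475,40,-0.289],[-590,-475,40,-0.289],[-590,-475,40,-0.289],[-590,-475,40,-0.289]]' 0.5; python3 -c "
from h import *
plan(S2W([20,40,140]),YAW+np.pi/2)"
```

```text
t: 0.93
tcp_pos: [0.3963, 0.2496, 0.2091]
eef_rot: [0.068, -3.141, 0.0]
ft_force: [0.6, 0.8, 0.2]
gripper_width: 0.0431
finger_force: 0.0
shift [-194.  -281.6   69.1] turn about tool z 0.0 tcp stand [-174.1  321.6  209.1] F [0.6 0.8 0.2]
```

```bash
python3 -m jog '[[-194,-281,69,0],[-194,-281,69,0],[-194,-281,69,0],[-194,-281,69,0],[-194,-281,69,0],[-194,-281,69,0],[-194,-281,69,0],[-194,-281,69,0],[-194,-281,69,0],[-194,-281,69,0]]' 0.5; python3 -c "
from h import *
plan(S2W([20,40,33]),YAW+np.pi/2)"
```

```text
t: 1.77
tcp_pos: [0.6021, -0.0243, 0.1384]
eef_rot: [0.062, -3.139, 0.001]
ft_force: [0.3, 0.4, 0.4]
gripper_width: 0.0428
finger_force: 0.0
shift [ -0.5   1.1 105.4] turn about tool z -0.004 tcp stand [ 19.8  39.  138.4] F [0.3 0.4 0.4]
```

```bash
python3 -m jog '[[0,0,40,0],[0,0,75,0],[0,1,95,0],[0,1,105,0],[0,1,105,0]]' 0.5; python3 -m jog '[[0,0,0,0],[0,0,0,0],[0,0,0,0],[0,0,0,0],[0,0,0,0]]' 0; python3 -c "
from h import *
plan(S2W([20,40,33]),YAW+np.pi/2);cam('scene','s1.png')"
```

```text
t: 2.18
tcp_pos: [0.5988, -0.0187, 0.0323]
eef_rot: [0.069, -3.135, -0.002]
ft_force: [-0.9, -0.1, -0.8]
gripper_width: 0.043
finger_force: 0.0
t: 2.6
tcp_pos: [0.6017, -0.0241, 0.0375]
eef_rot: [-0.066, 3.141, -0.01]
ft_force: [-6.6, -18.9, -1.5]
gripper_width: 0.0201
finger_force: 58.6
shift [-0.7  0.8  4.5] turn about tool z -0.001 tcp stand [19.3 39.2 37.5] F [ -6.6 -18.9  -1.5]
```

```bash
python3 -m jog '[[0,-1,0,0],[0,-1,0,0],[0,-1,0,0]]'; python3 -c "
from h import *
plan(S2W([20,40,33]),YAW+np.pi/2);d=ld('scene');f=d['frame'][170:320,200:400];cv2.imwrite('pics/c2.png',cv2.resize(f,None,fx=4,fy=4,interpolation=cv2.INTER_CUBIC))"
```

```text
t: 2.9
tcp_pos: [0.6017, -0.0242, 0.0375]
eef_rot: [-0.067, 3.141, -0.008]
ft_force: [-5.5, -14.1, -1.7]
gripper_width: 0.0194
finger_force: 58.8
shift [-0.6  0.9  4.5] turn about tool z -0.001 tcp stand [19.4 39.1 37.5] F [ -5.5 -14.1  -1.7]
```

View pics/c2.png

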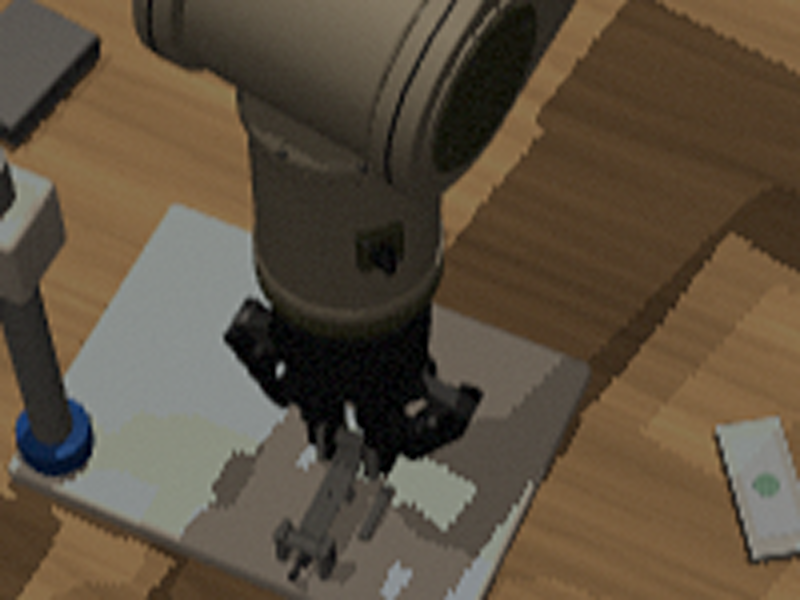

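The pin sits between the pads. I'll lift it along the arc.

```bash
python3 -m jog '[[-1,-1,-4.3,0],[-2.5,-2,-8.5,0],[-4.2,-2,-12.6,0],[-6.2,-2,-16.6,0],[-8.5,-2,-20.4,0],[-11,-2,-24,0],[-14,-2,-27.5,0],[-17,-2,-30.7,0],[-20.3,-2,-33.6,0],[-23.8,-2,-36.3,0]]'; python3 -c "
from h import *
plan(S2W([77,39,80]),YAW+np.pi/2)"
```

```text
t: 3.73
tcp_pos: [0.6259, -0.0235, 0.0733]
eef_rot: [-0.067, 3.14, -0.004]
ft_force: [0.5, -7.7, -8.6]
gripper_width: 0.0193
finger_force: 58.9
shift [-33.5   0.3  -6.6] turn about tool z -0.001 tcp stand [43.5 38.7 73.3] F [ 0.5 -7.7 -8.6]
```

```bash
python3 -m jog '[[-5,-1,-3,0],[-10,-1,-5.5,0],[-15.8,-1,-7.5,0],[-21.5,-1,-8.5,0],[-27.3,-1,-9.5,0],[-31,-1,-9.5,0],[-31,-1,-9.5,0],[-31,-1,-9.5,0]]'; python3 -c "
from h import *
plan(S2W([77,39,80]),YAW+np.pi/2)"
```

```text
t: 4.4
tcp_pos: [0.6581, -0.0222, 0.084]
eef_rot: [-0.067, 3.138, -0.003]
ft_force: [-2.1, -5.5, 2.5]
gripper_width: 0.0194
finger_force: 59.0
shift [-1.2  0.4  4. ] turn about tool z -0.0 tcp stand [75.8 38.6 84. ] F [-2.1 -5.5  2.5]
```

```bash
python3 -m jog '[[0,0,0,0],[0,0,0,0],[0,0,0,0],[0,0,-10,0],[0,0,-40,0],[0,0,-70,0],[0,0,-90,0],[0,0,-90,0]]' 0.5; python3 -c "
from h import *
plan([.5715,.2577,.1],YAW+np.pi/2)"
```

```text
t: 5.07
tcp_pos: [0.6601, -0.0214, 0.1793]
eef_rot: [-0.068, 3.13, -0.002]
ft_force: [0.8, -0.5, 0.8]
gripper_width: 0.0429
finger_force: 0.0
shift [ 77.2 282.8  78.1] turn about tool z 0.0 tcp stand [ 77.7  39.3 179.3] F [ 0.8 -0.5  0.8]
```

```bash
python3 -m jog '[[10,37,-3,0],[77,283,0,0],[77,283,20,0],[77,283,30,0],[77,283,60,0],[77,283,100,0],[77,283,120,0],[77,283,120,0],[77,283,120,0],[77,283,120,0]]' 0.75; python3 -c "
from h import *
cam('top');cam('scene')
d=ld('top');f=d['frame'];a=cv2.resize(f[150:260,255:355],None,fx=5,fy=5,interpolation=cv2.INTER_CUBIC)
e=ld('scene')['frame'];b=cv2.resize(e[230:340,230:295],None,fx=5,fy=5,interpolation=cv2.INTER_CUBIC)[:550]
cv2.imwrite('pics/c3.png',np.hstack([a[:,:450],b]))
plan([.5715,.2577,.003],YAW+np.pi/2)"
```

```text
t: 5.9
tcp_pos: [0.5638, 0.2591, 0.0477]
eef_rot: [0.073, -3.134, 0.003]
ft_force: [-0.1, -0.3, 0.1]
gripper_width: 0.064
finger_force: 0.0
shift [-3.5 -0.3 49.2] turn about tool z 0.001 tcp stand [ -2.2 322.3  52.2] F [-0.1 -0.4 -0.4]
```

View pics/c3.png

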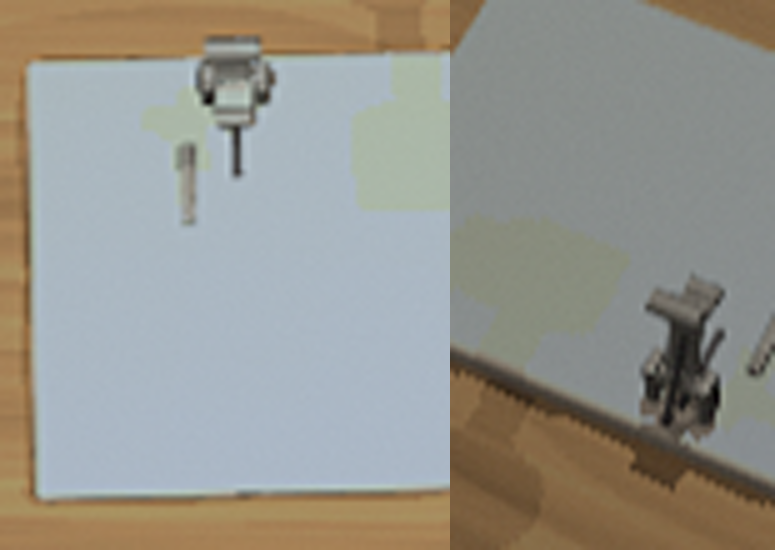

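```bash
python3 - <<'E'
from h import *
d=ld('top');e=ld('scene')
def tri(a,b):
    P=[np.array(k['K'])@np.c_[k['R'],k['t']] for k in(d,e)]
    X=cv2.triangulatePoints(P[0],P[1],np.array(a,float).reshape(2,1),np.array(b,float).reshape(2,1)).ravel();X=X[:3]/X[3]
    return X,W2S(X).round(1),proj(d,X),proj(e,X)
print(tri((302.3,185.3),(283.9,296.2)))
for z in(.018,.03,.05,.07,.08):print(z,W2S(ray(d,(302.3,185.3),z)).round(1),W2S(ray(e,(283.9,296.2),z)).round(1))
for p in([53,40,71],[60,40,28],[60,48.5,28],[60,31.5,28]):print(p,proj(d,S2W(p)),proj(e,S2W(p)))
E
```

```text
(array([ 0.62298981, -0.02302001,  0.01878886]), array([40.6, 39.4, 18.8]), array([[302.21728688, 185.33599238]]), array([[283.83202262, 296.19490715]]))
0.018 [40.9 39.2 18. ] [40.2 39.3 18. ]
0.03 [38.6 39.  30. ] [45.6 42.2 30. ]
0.05 [34.8 38.8 50. ] [54.6 47.1 50. ]
0.07 [31.  38.6 70. ] [63.5 51.9 70. ]
0.08 [29.1 38.4 80. ] [68.  54.4 80. ]
[53, 40, 71] [[301.30124939 174.53353622]] [[280.79489139 289.48084559]]
[60, 40, 28] [[301.60554593 175.51020679]] [[279.93091955 301.92790085]]
[60, 48.5, 28] [[297.60186027 175.61544987]] [[283.64876564 303.47704837]]
[60, 31.5, 28] [[305.60895473 175.40497098]] [[276.22431922 300.3834392 ]]
```

```bash
python3 -m jog '[[0,0,0,0],[0,0,0,0],[0,0,0,0]]' 0.75; python3 -c "
from h import *
plan([.5715,.2577,.003],YAW+np.pi/2)"
```

```text
t: 6.25
tcp_pos: [0.5692, 0.2573, 0.0532]
eef_rot: [-0.065, 3.138, 0.001]
ft_force: [-0.6, -0.8, -0.4]
gripper_width: 0.0639
finger_force: 0.0
shift [-2.2  0.3 50.3] turn about tool z -0.002 tcp stand [ -1.  321.7  53.2] F [-0.6 -0.8 -0.4]
```

```bash
python3 -m jog '[[-1,0,20,0],[-2,0,38,0],[-2,0,47,0],[-2,0,50,0],[-2,0,50,0],[-2,0,50,0]]' 0.75;  python3 -c "
from h import *
plan([.5715,.2577,.002],YAW+np.pi/2)"
```

```text
t: 6.75
tcp_pos: [0.57, 0.2581, 0.0021]
eef_rot: [-0.067, 3.14, 0.0]
ft_force: [0.8, -0.0, 1.0]
gripper_width: 0.064
finger_force: 0.0
shift [-1.5 -0.4  0.1] turn about tool z -0.0 tcp stand [-1.000e-01  3.225e+02  2.100e+00] F [ 0.8 -0.   1. ]
```

```bash
python3 -m jog '[[-1,0,0,0],[-1,0,0,0],[-1,0,0,0],[-1,0,0,0],[-1,0,0,0],[-1,0,0,0]]' 0; python3 -m jog '[[0,0,-8,0],[0,0,-20,0],[0,0,-40,0],[0,0,-60,0],[0,0,-60,0],[0,0,-60,0]]';  python3 -c "
from h import *
plan(S2W([-57,37,50]),YAW+np.pi/2);cam('scene');cam('top')
e=ld('scene')['frame'];b=cv2.resize(e[260:400,320:480],None,fx=4,fy=4,interpolation=cv2.INTER_CUBIC)
cv2.imwrite('pics/c4.png',b)"
```

```text
t: 7.25
tcp_pos: [0.5717, 0.2585, 0.003]
eef_rot: [-0.068, 3.138, 0.001]
ft_force: [-0.7, -0.2, 5.3]
gripper_width: 0.0337
finger_force: 59.7
t: 7.75
tcp_pos: [0.5721, 0.2588, 0.064]
eef_rot: [-0.068, 3.137, 0.002]
ft_force: [-0.0, 0.1, -1.3]
gripper_width: 0.0333
finger_force: 59.7
shift [  59.  -286.1   13.3] turn about tool z 0.0 tcp stand [  2.  323.1  64. ] F [-0.   0.1 -1.3]
```

View pics/c4.png

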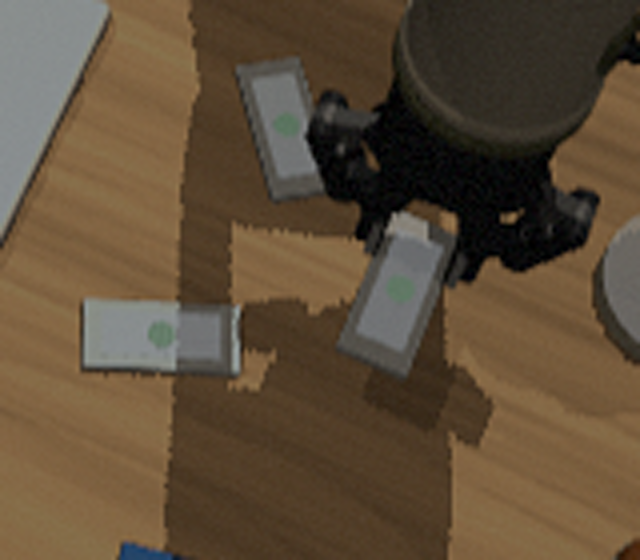

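```bash
python3 -m jog '[[20,-20,0,0],[59,-50,0,0],[59,-286,0,0],[59,-286,0,0],[59,-286,0,0],[59,-286,0,0],[59,-286,0,0],[59,-286,10,0],[59,-286,20,0],[59,-286,20,0]]'; python3 -m jog '[[0,0,0,0],[0,0,0,0],[0,0,0,0]]';python3 -c "
from h import *
plan(S2W([-57,37,22]),YAW+np.pi/2)"
```

```text
t: 8.68
tcp_pos: [0.5212, -0.0316, 0.038]
eef_rot: [0.062, -3.136, -0.002]
ft_force: [-1.5, 0.4, -1.3]
gripper_width: 0.0336
finger_force: 59.8
t: 8.93
tcp_pos: [0.5239, -0.0289, 0.0414]
eef_rot: [0.071, -3.141, -0.0]
ft_force: [0.8, 0.1, -0.4]
gripper_width: 0.0334
finger_force: 59.8
shift [-1.6 -0.7 19.4] turn about tool z 0.002 tcp stand [-58.6  37.7  41.4] F [ 0.8  0.1 -0.4]
```

```bash
python3 -m jog '[[0,0,8,0],[0,-1,14,0],[0,-1,16,0],[0,-1,17,0],[0,-1,17,0],[0,-1,17,0]]'; python3 -m jog '[[0,0,1,0],[0,0,2,0],[0,0,2,0],[0,0,2,0]]'
```

```text
t: 9.43
tcp_pos: [0.5239, -0.0311, 0.0242]
eef_rot: [0.068, -3.141, -0.0]
ft_force: [-0.5, 0.8, -0.0]
gripper_width: 0.0337
finger_force: 59.8
t: 9.77
tcp_pos: [0.5239, -0.0312, 0.0222]
eef_rot: [0.068, -3.141, 0.0]
ft_force: [0.6, -0.6, -0.2]
gripper_width: 0.0337
finger_force: 59.8
```

```bash
python3 -m jog '[[0,0,0.5,0],[0,0,1,0],[0,0,1,0],[0,0,1,0]]'; python3 -m jog '[[0,0,0.5,0],[0,0,0.5,0],[0,0,0.5,0]]'
```

```text
t: 10.1
tcp_pos: [0.5239, -0.0312, 0.0212]
eef_rot: [-0.068, 3.141, -0.0]
ft_force: [-0.5, -0.2, -1.1]
gripper_width: 0.0333
finger_force: 59.8
t: 10.35
tcp_pos: [0.524, -0.0312, 0.021]
eef_rot: [-0.068, 3.141, -0.0]
ft_force: [-1.9, 0.3, 4.1]
gripper_width: 0.0334
finger_force: 60.3
```

```bash
python3 -m jog '[[-5,0,0,0],[-10,0,0,0],[-15,0,0,0],[-20,0,0,0],[-25,0,0,0],[-30,0,0,0],[-34,0,0,0],[-37,0,0,0],[-37,0,0,0]]'; python3 -m jog '[[-1,0,0,0],[-2,0,0,0],[-3,0,0,0],[-4,0,0,0],[-4,0,0,0],[-4,0,0,0]]';python3 -c "
from h import *
plan(S2W([-16,37,21]),YAW+np.pi/2)"
```

```text
t: 11.1
tcp_pos: [0.5615, -0.0296, 0.021]
eef_rot: [-0.068, 3.14, -0.0]
ft_force: [0.4, -0.3, 3.2]
gripper_width: 0.0332
finger_force: 60.3
t: 11.6
tcp_pos: [0.5645, -0.0294, 0.021]
eef_rot: [0.068, -3.14, 0.0]
ft_force: [-4.6, -0.4, 7.5]
gripper_width: 0.0337
finger_force: 60.7
shift [-2.1  1.5 -0. ] turn about tool z -0.0 tcp stand [-18.1  35.5  21. ] F [-4.6 -0.4  7.5]
```

```bash
python3 -m jog '[[-0.5,0,0,0],[-1,0,0,0],[-1,0,0,0],[-1,0,0,0]]';python3 -c "
from h import *
plan(S2W([-16,37,21]),YAW+np.pi/2)"
```

```text
t: 11.93
tcp_pos: [0.5653, -0.0294, 0.021]
eef_rot: [0.068, -3.14, 0.0]
ft_force: [-5.1, -0.0, 7.2]
gripper_width: 0.0333
finger_force: 60.7
shift [-1.2  1.6  0. ] turn about tool z -0.0 tcp stand [-17.2  35.4  21. ] F [-5.1 -0.   7.2]
```

```bash
python3 -m jog '[[-0.5,0,-0.4,0],[-1,0,-0.4,0],[-1.5,0,-0.4,0],[-2,0,-0.4,0],[-2,0,-0.4,0]]'; python3 -m jog '[[-0.5,0,0,0],[-1,0,0,0],[-1.5,0,0,0],[-2,0,0,0],[-2,0,0,0]]'
```

```text
t: 12.35
tcp_pos: [0.5679, -0.0293, 0.021]
eef_rot: [-0.068, 3.141, -0.0]
ft_force: [-1.8, -0.4, 1.8]
gripper_width: 0.0337
finger_force: 60.1
t: 12.77
tcp_pos: [0.57, -0.0292, 0.0211]
eef_rot: [-0.068, 3.141, 0.0]
ft_force: [0.4, -0.1, 0.5]
gripper_width: 0.0331
finger_force: 59.9
```

```bash
for i in 1; do python3 -m jog '[[-0.5,0,0.1,0],[-1,0,0.1,0],[-1.5,0,0.1,0],[-2,0,0.1,0],[-2,0,0.1,0]]'; done; python3 -m jog '[[-0.5,0,0,0],[-1,0,0,0],[-1.5,0,0,0],[-2,0,0,0],[-2,0,0,0]]';  python3 -m jog '[[-0.5,0,0,0],[-1,0,0,0],[-1.5,0,0,0],[-2,0,0,0],[-2,0,0,0]]'
```

```text
t: 13.18
tcp_pos: [0.572, -0.0291, 0.021]
eef_rot: [-0.068, 3.141, -0.0]
ft_force: [-1.0, -0.1, -0.5]
gripper_width: 0.0336
finger_force: 60.0
t: 13.6
tcp_pos: [0.574, -0.029, 0.021]
eef_rot: [-0.068, 3.141, -0.0]
ft_force: [-0.8, 0.8, 1.2]
gripper_width: 0.0336
finger_force: 60.0
t: 14.02
tcp_pos: [0.576, -0.0289, 0.0211]
eef_rot: [-0.068, 3.141, 0.0]
ft_force: [-0.7, 0.3, 1.5]
gripper_width: 0.0332
finger_force: 60.0
```

```bash
python3 -m jog '[[-0.5,0,0,0],[-1,0,0,0],[-1.5,0,0,0],[-2,0,0,0],[-2,0,0,0]]'; python3 -m jog '[[-0.5,0,0,0],[-1,0,0,0],[-1.5,0,0,0],[-2,0,0,0],[-2,0,0,0]]'
```

```text
t: 14.43
tcp_pos: [0.578, -0.0288, 0.021]
eef_rot: [-0.068, 3.141, -0.0]
ft_force: [-0.9, 0.1, 1.4]
gripper_width: 0.0336
finger_force: 60.0
t: 14.85
tcp_pos: [0.58, -0.0288, 0.021]
eef_rot: [-0.068, 3.141, -0.0]
ft_force: [-0.5, 0.2, 1.9]
gripper_width: 0.0333
finger_force: 60.0
```

```bash
python3 -m jog '[[-0.5,0,0,0],[-1,0,0,0],[-1.5,0,0,0],[-1.5,0,0,0]]'
```

```text
t: 15.18
tcp_pos: [0.5815, -0.0287, 0.021]
eef_rot: [-0.068, 3.141, 0.0]
ft_force: [-0.7, 0.7, 1.5]
gripper_width: 0.0338
finger_force: 60.1
```

```bash
python3 -m jog '[[-0.5,0,0,0],[-1,0,0,0],[-1.5,0,0,0],[-1.5,0,0,0]]'; python3 -m jog '[[-0.5,0,0,0],[-1,0,0,0],[-1.5,0,0,0],[-1.5,0,0,0]]'; python3 -m jog '[[-0.5,0,0,0],[-1,0,0,0],[-1,0,0,0],[-1,0,0,0]]'
```

```text
t: 15.52
tcp_pos: [0.583, -0.0286, 0.021]
eef_rot: [-0.068, 3.141, -0.0]
ft_force: [-1.3, 0.0, 1.7]
gripper_width: 0.0334
finger_force: 60.1
t: 15.85
tcp_pos: [0.5844, -0.0286, 0.021]
eef_rot: [0.068, -3.141, 0.0]
ft_force: [-1.9, 0.1, 2.9]
gripper_width: 0.0329
finger_force: 60.2
t: 16.18
tcp_pos: [0.5844, -0.0286, 0.021]
eef_rot: [0.068, -3.139, 0.0]
ft_force: [-7.5, -0.4, 7.2]
gripper_width: 0.0336
finger_force: 60.7
```

```bash
python3 -m jog '[[1,0,0,0],[1,0.5,0,0],[1,1,0,0],[1,1.5,0,0],[1,2,0,0],[1,2,0,0]]'; python3 -m jog '[[0,0.5,0,0],[0,1,0,0],[0,1,0,0],[0,1,0,0]]';python3 -m jog '[[0,0.5,0,0],[0,1,0,0],[0,1,0,0],[0,1,0,0]]'
```

```text
t: 16.68
tcp_pos: [0.5843, -0.0266, 0.021]
eef_rot: [-0.068, 3.141, -0.0]
ft_force: [-1.7, -2.1, 0.8]
gripper_width: 0.0333
finger_force: 60.1
t: 17.02
tcp_pos: [0.5843, -0.0254, 0.021]
eef_rot: [-0.068, 3.141, 0.0]
ft_force: [-1.0, -1.5, 1.0]
gripper_width: 0.0334
finger_force: 60.1
t: 17.35
tcp_pos: [0.5842, -0.0249, 0.021]
eef_rot: [-0.068, 3.141, -0.001]
ft_force: [-0.4, -4.1, -0.0]
gripper_width: 0.0335
finger_force: 60.1
```

```bash
python3 -m jog '[[0,0.5,0,0],[0,0.5,0,0],[0,0.5,0,0]]'; python3 -m jog '[[-0.5,0,0,0],[-1,0,0,0],[-1,0,0,0],[-1,0,0,0]]';python3 -c "
from h import *
plan(S2W([-16,37,21]),YAW+np.pi/2);cam('top');cam('scene')
d=ld('top');f=d['frame'];a=cv2.resize(f[150:260,265:355],None,fx=5,fy=5,interpolation=cv2.INTER_CUBIC)
e=ld('scene')['frame'];b=cv2.resize(e[220:330,240:305],None,fx=5,fy=5,interpolation=cv2.INTER_CUBIC)
cv2.imwrite('pics/c5.png',np.hstack([a,b]))"
```

```text
t: 17.6
tcp_pos: [0.5842, -0.0249, 0.0211]
eef_rot: [-0.067, 3.141, -0.002]
ft_force: [-0.3, -7.2, 0.4]
gripper_width: 0.0332
finger_force: 60.1
t: 17.93
tcp_pos: [0.5843, -0.0249, 0.021]
eef_rot: [0.067, -3.139, 0.002]
ft_force: [-5.3, -7.6, 4.0]
gripper_width: 0.0337
finger_force: 60.6
shift [17.9 -2.2  0.1] turn about tool z -0.0 tcp stand [ 1.9 39.2 21. ] F [-5.3 -7.6  4. ]
```

View pics/c5.png

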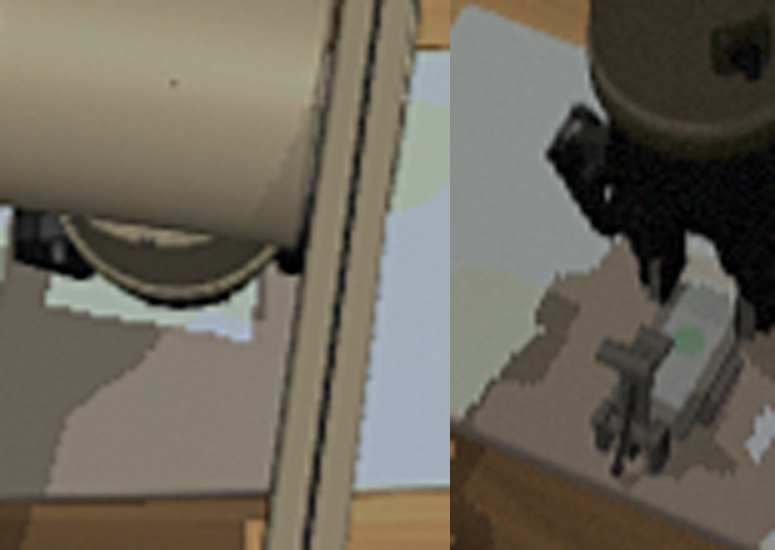

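```bash
python3 -m jog '[[0.3,-1,0,0],[0.3,-1,0,0],[0.3,-1,0,0]]'; python3 -m jog '[[0,0,0,0],[0,0,0,0],[0,0,0,0],[0,0,0,0]]' 0.6; python3 -m jog '[[0,0,-10,0],[0,0,-30,0],[30,0,-60,0],[150,0,-150,0],[170,0,-150,0],[200,0,-150,0],[200,0,-150,0],[200,0,-150,0],[200,0,-150,0]]'; python3 -c "
from h import *
plan(S2W([76,39,84]),YAW+np.pi/2);cam('top');cam('scene')
d=ld('top');f=d['frame'];a=cv2.resize(f[155:230,270:330],None,fx=7,fy=7,interpolation=cv2.INTER_CUBIC)
e=ld('scene')['frame'];b=cv2.resize(e[245:320,255:305],None,fx=7,fy=7,interpolation=cv2.INTER_CUBIC)
cv2.imwrite('pics/c6.png',np.hstack([a,b]))"
```

```text
t: 18.28
tcp_pos: [0.5843, -0.0251, 0.021]
eef_rot: [0.068, -3.14, -0.0]
ft_force: [-4.6, -3.6, 3.4]
gripper_width: 0.0335
finger_force: 60.5
t: 18.62
tcp_pos: [0.585, -0.0247, 0.021]
eef_rot: [-0.068, 3.14, 0.001]
ft_force: [-0.1, 0.3, 0.8]
gripper_width: 0.0513
finger_force: 0.0
t: 19.37
tcp_pos: [0.3835, -0.0339, 0.1746]
eef_rot: [-0.068, 3.136, -0.002]
ft_force: [-0.3, 0.5, 1.3]
gripper_width: 0.0515
finger_force: 0.0
shift [-274.6    0.3   92. ] turn about tool z -0.0 tcp stand [-199.1   38.9  174.6] F [-0.3  0.5  1.3]
```

View pics/c6.png

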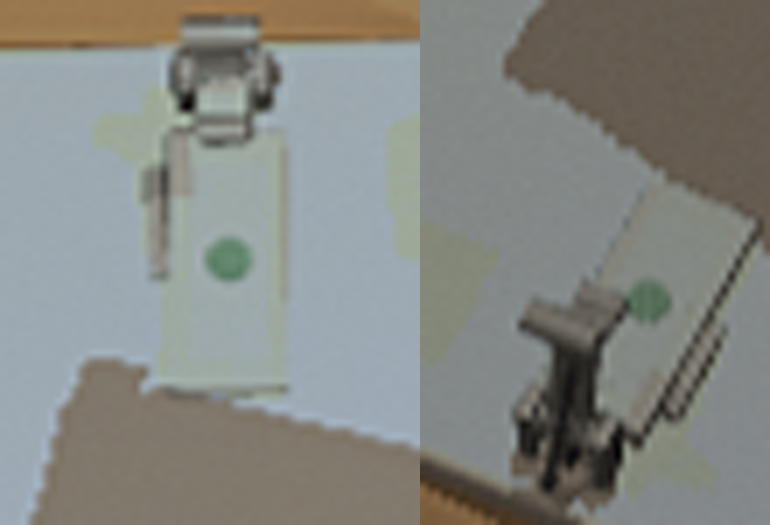

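```bash
python3 - <<'E'
from h import *
from scipy.optimize import least_squares
res={}
for n in('top','scene'):
    d=ld(n);f=d['frame'].astype(np.float32)
    hsv=cv2.cvtColor(d['frame'],cv2.COLOR_BGR2HSV)
    x0,x1,y0,y1=(270,330,155,230) if n=='top' else (255,305,245,320)
    b,g,r=[f[...,i] for i in range(3)]
    w=np.clip(g-np.maximum(b,r)-12,0,None);m=np.zeros_like(w);m[y0:y1,x0:x1]=1;w*=m
    v,u=np.indices(w.shape);c=((u*w).sum()/w.sum(),(v*w).sum()/w.sum());print(n,'dot',c,(w>0).sum(),W2S(ray(d,c,.026)).round(1))
    # gradient alignment of carrier bottom edges vs foot: saturation/channel diff (b-r)
    k=cv2.GaussianBlur(b-r,(0,0),.7)
    pts={}
    for name,ys,off in(('-y',None,-18),):
        P=[]
        for X in np.linspace(-8,52,31):
            ys=np.linspace(15,29,57);q=proj(d,[S2W([X,y,26]) for y in ys]).astype(np.float32)
            val=cv2.remap(k,q[:,0].reshape(-1,1),q[:,1].reshape(-1,1),cv2.INTER_LINEAR).ravel()
            gr=np.abs(np.gradient(val));P.append((X,ys[gr.argmax()],gr.max()))
        P=np.array(P);l=cv2.fitLine(P[:,:2].astype(np.float32),cv2.DIST_HUBER,0,.01,.01).ravel();print('-y edge slope',l[1]/l[0],'y at 20',l[3]+(20-l[2])*l[1]/l[0],P[::3].round(1).tolist())
E
```

```text
top dot (np.float64(302.5092024539877), np.float64(191.24233128834356)) 48 [26.6 39.  26. ]
-y edge slope -0.025649622 y at 20 22.07267 [[-8.0, 22.8, 1.1], [-2.0, 23.0, 1.2], [4.0, 22.5, 1.2], [10.0, 22.2, 1.3], [16.0, 21.5, 1.5], [22.0, 22.8, 1.6], [28.0, 21.2, 1.6], [34.0, 21.8, 1.6], [40.0, 21.0, 1.6], [46.0, 20.8, 1.6], [52.0, 21.2, 1.6]]
scene dot (np.float64(287.1758793969849), np.float64(287.53768844221105)) 27 [22.7 38.7 26. ]
-y edge slope -0.0408273 y at 20 20.739712 [[-8.0, 21.0, 0.7], [-2.0, 21.0, 0.7], [4.0, 22.0, 0.8], [10.0, 21.0, 0.7], [16.0, 21.0, 0.7], [22.0, 20.2, 0.7], [28.0, 18.0, 0.8], [34.0, 18.5, 0.8], [40.0, 29.0, 0.4], [46.0, 18.8, 0.3], [52.0, 20.5, 0.5]]
```

```bash
python3 -m jog '[[-225,-44,100,0],[-225,-44,100,0],[-225,-44,100,0],[-225,-44,100,0],[-225,-44,110,0],[-225,-44,110,0],[-225,-44,110,0],[-225,-44,110,0],[-225,-44,110,0]]' 0; python3 -m jog '[[0,0,0,0],[0,0,0,0]]'; python3 -c "
from h import *
plan(S2W([26,0,23]),YAW+np.pi/2)"
```

```text
t: 20.22
tcp_pos: [0.6113, -0.0675, 0.0593]
eef_rot: [0.068, -3.138, -0.001]
ft_force: [0.4, 0.1, 0.9]
gripper_width: -0.0001
finger_force: 0.0
t: 20.38
tcp_pos: [0.6123, -0.0679, 0.0634]
eef_rot: [-0.068, 3.138, -0.001]
ft_force: [-0.1, -0.7, 0.4]
gripper_width: -0.0006
finger_force: 0.0
shift [ 2.2  5.  40.4] turn about tool z 0.0 tcp stand [28.1 -5.  63.4] F [-0.1 -0.7  0.4]
```

```bash
python3 -m jog '[[1,0,15,0],[2,0,30,0],[2,0,37,0],[2,0,40,0],[2,0,40,0],[2,0,40,0]]'; python3 -m jog '[[0,1.5,0,0],[0,3,0,0],[0,4.5,0,0],[0,6,0,0],[0,7,0,0],[0,8,0,0],[0,8,0,0]]';python3 -m jog '[[0,0.5,0,0],[0,1,0,0],[0,1.5,0,0],[0,2,0,0],[0,2,0,0]]'
```

```text
t: 20.88
tcp_pos: [0.6103, -0.0681, 0.0224]
eef_rot: [-0.068, 3.139, -0.001]
ft_force: [0.5, -0.7, -0.2]
gripper_width: -0.0001
finger_force: 0.0
t: 21.47
tcp_pos: [0.6094, -0.0597, 0.021]
eef_rot: [0.068, -3.141, -0.0]
ft_force: [0.2, 0.3, 0.2]
gripper_width: 0.0001
finger_force: 0.0
t: 21.88
tcp_pos: [0.6093, -0.0579, 0.021]
eef_rot: [0.068, -3.141, -0.0]
ft_force: [0.1, 1.0, 0.4]
gripper_width: -0.0001
finger_force: 0.0
```

```bash
python3 -m jog '[[0,0.5,0,0],[0,1,0,0],[0,1.5,0,0],[0,1.5,0,0]]';python3 -m jog '[[0,0.5,0,0],[0,1,0,0],[0,1.5,0,0],[0,1.5,0,0]]'; python3 -m jog '[[0,0.5,0,0],[0,1,0,0],[0,1,0,0]]'
```

```text
t: 22.22
tcp_pos: [0.6092, -0.0564, 0.021]
eef_rot: [-0.068, 3.141, 0.0]
ft_force: [-1.5, -0.3, -0.0]
gripper_width: -0.0001
finger_force: 0.0
t: 22.55
tcp_pos: [0.6092, -0.0549, 0.021]
eef_rot: [0.068, -3.141, -0.0]
ft_force: [-0.3, -0.5, 0.3]
gripper_width: 0.0001
finger_force: 0.0
t: 22.8
tcp_pos: [0.6091, -0.0539, 0.021]
eef_rot: [0.068, -3.141, -0.0]
ft_force: [-0.2, 0.4, -1.2]
gripper_width: -0.0001
finger_force: 0.0
```

```bash
python3 -m jog '[[0,0.5,0,0],[0,1,0,0],[0,1,0,0]]';python3 -m jog '[[0,0.5,0,0],[0,1,0,0],[0,1,0,0]]'; python3 -m jog '[[0,0.5,0,0],[0,1,0,0],[0,1,0,0]]'; python3 -m jog '[[0,0.5,0,0],[0,1,0,0],[0,1,0,0]]'
```

```text
t: 23.05
tcp_pos: [0.6091, -0.0529, 0.021]
eef_rot: [0.068, -3.141, -0.0]
ft_force: [1.3, 0.1, -0.7]
gripper_width: -0.0001
finger_force: 0.0
t: 23.3
tcp_pos: [0.609, -0.0519, 0.021]
eef_rot: [0.068, -3.141, -0.0]
ft_force: [0.2, -0.8, 0.4]
gripper_width: -0.0003
finger_force: 0.0
t: 23.55
tcp_pos: [0.609, -0.0509, 0.021]
eef_rot: [0.068, -3.141, -0.0]
ft_force: [-0.8, -0.3, -0.3]
gripper_width: 0.0002
finger_force: 0.0
t: 23.8
tcp_pos: [0.6089, -0.0499, 0.021]
eef_rot: [0.068, -3.141, -0.0]
ft_force: [0.1, 0.3, -0.3]
gripper_width: -0.0004
finger_force: 0.0
```

```bash
python3 -m jog '[[0,0.5,0,0],[0,0.8,0,0],[0,0.8,0,0]]' | grep -E "tcp|ft_";python3 -m jog '[[0,0.5,0,0],[0,0.8,0,0],[0,0.8,0,0]]'| grep -E "tcp|ft_"
```

```text
tcp_pos: [0.609, -0.0494, 0.0211]
ft_force: [1.3, -0.5, -0.2]
tcp_pos: [0.6091, -0.049, 0.0212]
ft_force: [-0.4, -4.4, -0.2]
```

```bash
python3 -m jog '[[0,0.5,0,0],[0,0.8,0,0],[0,0.8,0,0]]' | grep -E "tcp|ft_";python3 -m jog '[[0,0.5,0,0],[0,0.8,0,0],[0,0.8,0,0]]'| grep -E "tcp|ft_"
```

```text
tcp_pos: [0.6092, -0.0489, 0.0213]
ft_force: [0.7, -6.9, -0.6]
tcp_pos: [0.6092, -0.0488, 0.0214]
ft_force: [0.2, -10.9, -0.3]
```

```bash
python3 -m jog '[[0,-5,0,0],[0,-8,-5,0],[30,-8,-30,0],[60,-2,-30,0],[64,24,-30,0],[64,24,-30,0],[64,24,-15,0],[64,24,0,0],[64,24,0,0]]' | grep -E "tcp|ft_"; python3 -m jog '[[0,0,0,0],[-2,0,0,0],[-4,0,0,0],[-5,0,0,0],[-5,0,0,0]]'| grep -E "tcp|ft_"; python3 -c "
from h import *
plan(S2W([-30,39,21]),YAW+np.pi/2);cam('scene');cam('top')"
```

```text
tcp_pos: [0.542, -0.0249, 0.0187]
ft_force: [-1.1, 0.1, -0.6]
tcp_pos: [0.5498, -0.0255, 0.0219]
ft_force: [0.5, -0.5, 1.1]
shift [-2.6 -1.   0.9] turn about tool z -0.0 tcp stand [-32.6  40.   21.9] F [ 0.5 -0.5  1.1]
```

```bash
python3 -m jog '[[-1,-1,0,0],[-2,-1,0,0],[-3,-1,0,0],[-3,-1,0,0]]'| grep -E "tcp|ft_"; for i in 1; do python3 -m jog '[[-0.5,0,0,0],[-1,0,0,0],[-1,0,0,0]]'| grep -E "tcp|ft_"; done; python3 -m jog '[[-0.5,0,0,0],[-1,0,0,0],[-1,0,0,0]]'| grep -E "tcp|ft_"; python3 -m jog '[[-0.5,0,0,0],[-1,0,0,0],[-1,0,0,0]]'| grep -E "tcp|ft_"
```

```text
tcp_pos: [0.5521, -0.0263, 0.0211]
ft_force: [0.4, -0.3, 0.6]
tcp_pos: [0.5529, -0.0262, 0.021]
ft_force: [0.5, -0.0, 0.1]
tcp_pos: [0.554, -0.0262, 0.0211]
ft_force: [1.0, 0.3, 0.1]
tcp_pos: [0.555, -0.0261, 0.0211]
ft_force: [0.2, 0.0, -0.5]
```

```bash
python3 -m jog '[[-0.5,0,0,0],[-1,0,0,0],[-1,0,0,0]]'| grep -E "tcp|ft_"; python3 -m jog '[[-0.5,0,0,0],[-1,0,0,0],[-1,0,0,0]]'| grep -E "tcp|ft_"; python3 -m jog '[[-0.4,0,0,0],[-0.8,0,0,0],[-0.8,0,0,0]]'| grep -E "tcp|ft_"
```

```text
tcp_pos: [0.5554, -0.0261, 0.0209]
ft_force: [-2.8, -0.0, 2.5]
tcp_pos: [0.5556, -0.0261, 0.0208]
ft_force: [-8.5, -0.6, 6.1]
tcp_pos: [0.5557, -0.0261, 0.0207]
ft_force: [-12.3, -1.4, 9.3]
```

```bash
python3 -m jog '[[4,0,0,0],[8,0,-5,0],[8,0,-40,0],[8,0,-80,0],[8,0,-120,0],[-40,0,-140,0],[-80,0,-140,0],[-103,0,-140,0],[-103,0,-140,0],[-103,0,-140,0]]' 0.5| grep -E "tcp|ft_"; python3 -m jog '[[0,0,0,0],[0,0,0,0],[0,0,0,0],[0,0,0,0]]'| grep -E "tcp|ft_"; python3 -c "
from h import *
plan(S2W([76,39,84]),YAW+np.pi/2)"
```

```text
tcp_pos: [0.6612, -0.0214, 0.1601]
ft_force: [-0.0, 0.5, -0.2]
tcp_pos: [0.6601, -0.0217, 0.1617]
ft_force: [-0.2, 0.6, 0.8]
shift [ 1.8 -0.1 77.7] turn about tool z -0.0 tcp stand [ 77.7  39.1 161.7] F [-0.2  0.6  0.8]
```

```bash
python3 -m jog '[[1,0,25,0],[1,0,50,0],[1,0,70,0],[1,0,77,0],[1,0,77,0],[1,0,77,0]]' 0.5| grep -E "tcp|ft_"; python3 -m jog '[[0,0,0,0],[0,0,0,0],[0,0,0,0],[0,0,0,0],[0,0,0,0]]' 0; python3 -c "
from h import *
plan(S2W([76,39,84]),YAW+np.pi/2)"
```

```text
tcp_pos: [0.6596, -0.0217, 0.0848]
ft_force: [0.9, 1.2, 0.5]
t: 29.98
tcp_pos: [0.6611, -0.0223, 0.0867]
eef_rot: [-0.068, 3.137, -0.002]
ft_force: [-1.8, -2.4, 6.7]
gripper_width: 0.0193
finger_force: 58.4
shift [2.7 0.5 2.7] turn about tool z -0.0 tcp stand [78.7 38.5 86.7] F [-1.8 -2.4  6.7]
```

```bash
python3 -m jog '[[4.4,0,0.2,0],[8.8,0,0.8,0],[13.1,0,1.7,0],[17.4,0,2.9,0],[21.6,0,4.5,0],[25.6,0,6.3,0],[29.5,0,8.5,0],[33.2,0,10.9,0],[33.2,0,10.9,0],[33.2,0,10.9,0]]'; python3 -c "
from h import *
plan(S2W([43.2,39,74]),YAW+np.pi/2)"
```

```text
t: 30.82
tcp_pos: [0.6286, -0.0236, 0.0772]
eef_rot: [-0.067, 3.135, -0.002]
ft_force: [-3.3, -1.2, 16.6]
gripper_width: 0.0199
finger_force: 61.5
shift [3.  0.5 3.1] turn about tool z -0.0 tcp stand [46.2 38.5 77.2] F [-3.3 -1.2 16.6]
```

```bash
python3 -m jog '[[3.5,0,1.7,0],[6.9,0,4.6,0],[9.9,0,7.8,0],[12.8,0,11.3,0],[14.2,0,13.1,0],[15.3,0,14.9,0],[17.6,0,18.7,0],[17.6,0,18.7,0],[17.6,0,18.7,0]]'; python3 -c "
from h import *
plan(S2W([25.6,39,54]),YAW+np.pi/2)"
```

```text
t: 31.57
tcp_pos: [0.6089, -0.0245, 0.0558]
eef_rot: [-0.067, 3.14, -0.002]
ft_force: [-4.3, -3.6, 8.1]
gripper_width: 0.0198
finger_force: 64.1
shift [0.9 0.5 1.8] turn about tool z -0.0 tcp stand [26.5 38.5 55.8] F [-4.3 -3.6  8.1]
```

```bash
python3 -m jog '[[0.7,0,1.3,0],[1.3,0,2.6,0],[2,0,4,0],[2.6,0,5.3,0],[2.6,0,5.3,0]]'| grep -E "tcp|ft_"; python3 -m jog '[[0.3,0,0.7,0],[0.6,0,1.4,0],[0.6,0,1.4,0]]'| grep -E "tcp|ft_"
```

```text
tcp_pos: [0.6059, -0.0245, 0.0501]
ft_force: [-4.1, -3.2, 7.2]
tcp_pos: [0.6055, -0.0246, 0.0487]
ft_force: [-3.9, -3.7, 6.7]
```

```bash
python3 -m jog '[[0.2,0,0.5,0],[0.4,0,1,0],[0.4,0,1,0]]'| grep -E "tcp|ft_"; python3 -m jog '[[0.1,0,0.4,0],[0.2,0,0.8,0],[0.2,0,0.8,0]]'| grep -E "tcp|ft_"
```

```text
tcp_pos: [0.605, -0.0246, 0.0477]
ft_force: [-5.5, -2.8, 6.3]
tcp_pos: [0.6046, -0.0246, 0.0469]
ft_force: [-5.7, -3.8, 7.1]
```

```bash
python3 -m jog '[[0.1,0,0.4,0],[0.2,0,0.8,0],[0.2,0,0.8,0]]'| grep -E "tcp|ft_"; python3 -m jog '[[0.1,0,0.4,0],[0.2,0,0.8,0],[0.2,0,0.8,0]]'| grep -E "tcp|ft_"
```

```text
tcp_pos: [0.6045, -0.0246, 0.046]
ft_force: [-2.6, -2.8, 6.3]
tcp_pos: [0.6041, -0.0246, 0.0451]
ft_force: [-5.0, -3.3, 6.3]
```

```bash
python3 -m jog '[[0.1,0,0.4,0],[0.2,0,0.8,0],[0.2,0,0.8,0]]'| grep -E "tcp|ft_"; python3 -m jog '[[0.1,0,0.4,0],[0.1,0,0.6,0],[0.1,0,0.6,0]]'| grep -E "tcp|ft_"
```

```text
tcp_pos: [0.6038, -0.0246, 0.0443]
ft_force: [-6.5, -3.4, 6.5]
tcp_pos: [0.6037, -0.0247, 0.0437]
ft_force: [-6.2, -4.0, 6.5]
```

```bash
python3 -m jog '[[0.1,0,0.4,0],[0.1,0,0.6,0],[0.1,0,0.6,0]]'| grep -E "tcp|ft_"; python3 -m jog '[[0.1,0,0.4,0],[0.1,0,0.6,0],[0.1,0,0.6,0]]'| grep -E "tcp|ft_"
```

```text
tcp_pos: [0.6036, -0.0246, 0.0429]
ft_force: [-5.7, -3.7, 5.4]
tcp_pos: [0.6033, -0.0246, 0.0423]
ft_force: [-6.4, -3.8, 5.7]
```

```bash
python3 -c "
from h import *
cam('top');cam('scene')
d=ld('top');f=d['frame']
e=ld('scene');g=e['frame'];b=cv2.resize(g[240:315,245:320],None,fx=8,fy=8,interpolation=cv2.INTER_CUBIC)
b=cv2.convertScaleAbs(b,alpha=1.6,beta=10)
a=cv2.resize(f[160:235,290:315],None,fx=8,fy=8,interpolation=cv2.INTER_CUBIC)
cv2.imwrite('pics/c7.png',np.hstack([b,a]))
for th in(0,.06,.13,.2):
    p=S2W([78+59.2*np.cos(np.radians(168.3)-th),40,40+59.2*np.sin(np.radians(168.3)-th)]);q=proj(e,p)[0];print(th,q,(q+.5-[245,240])*8)
print((proj(e,[S2W([x,y,26]) for x,y in((-15,22),(-15,58),(65,22),(65,58))])+.5-[245,240])*8)
"
```

```text
0 [288.03898143 280.83538882] [348.31185148 330.68311056]
0.06 [287.83506806 280.35333508] [346.68054448 326.82668065]
0.13 [287.54188369 279.90555327] [344.33506954 323.2444262 ]
0.2 [287.18992272 279.58440136] [341.51938179 320.67521091]
[[345.60228887 247.41589158]
 [468.09262253 296.72429232]
 [212.50381231 492.60142756]
 [338.3181961  545.17205503]]
```

View pics/c7.png

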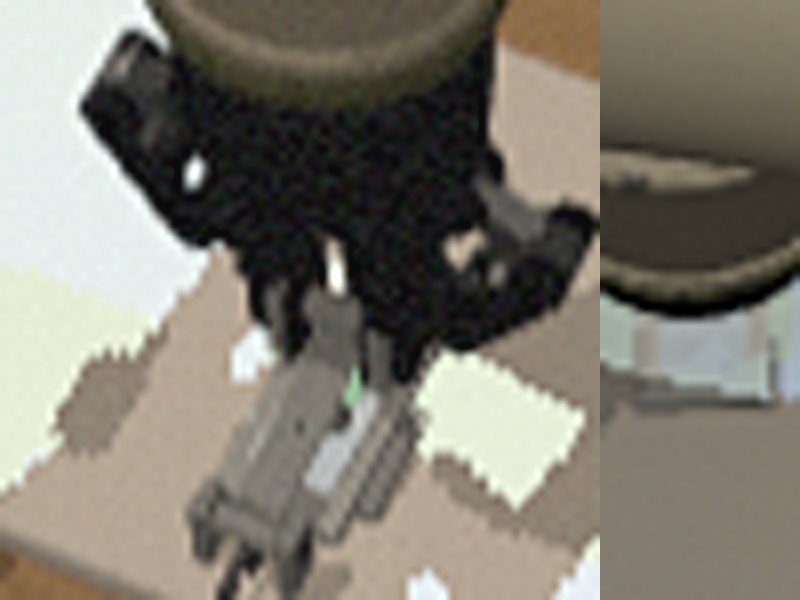

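```bash
python3 -m jog '[[0,0,0,0],[0,0,0,0],[0,0,0,0],[0,0,0,0]]' 0.5; python3 -m jog '[[0,0,-5,0],[0,0,-20,0],[0,0,-50,0],[0,0,-90,0],[0,0,-130,0],[60,0,-150,0],[100,0,-150,0],[160,0,-150,0],[200,0,-150,0],[200,0,-150,0]]'; python3 -m jog '[[0,0,0,0],[0,0,0,0]]' >/dev/null; python3 - <<'E'
from h import *
D={n:cam(n) for n in('top','scene')}
def pin(th,y=40): a=np.radians(168.3)-th; return [78+59.2*np.cos(a),y,40+59.2*np.sin(a)]
for n,d in D.items():
    f=d['frame'].astype(np.float32);b,g,r=[f[...,i] for i in range(3)]
    w=np.clip(g-np.maximum(b,r)-12,0,None);m=np.zeros_like(w)
    x0,x1,y0,y1=(270,330,155,230) if n=='top' else (255,305,245,320)
    m[y0:y1,x0:x1]=1;w*=m;v,u=np.indices(w.shape);print(n,'dot left',w.sum())
    # profile along x through the pin, off the strip (y=48): strongest edges
    X=np.arange(2,40,1.);q=proj(d,[S2W([x,48,59]) for x in X]).astype(np.float32)
    k=f.mean(2);print(n,cv2.remap(k,q[:,0].reshape(-1,1),q[:,1].reshape(-1,1),cv2.INTER_LINEAR).ravel().round().astype(int).tolist())
    for th in(0,.13,.3): print(th,proj(d,[S2W(pin(th))])[0].round(1))
    cv2.imwrite('pics/fin_'+n+'.png',d['frame'])
E
```

```text
t: 34.67
tcp_pos: [0.6041, -0.0238, 0.0417]
eef_rot: [-0.068, 3.141, 0.0]
ft_force: [-0.2, 0.4, 0.8]
gripper_width: 0.0424
finger_force: 0.0
t: 35.5
tcp_pos: [0.4022, -0.0324, 0.1918]
eef_rot: [-0.068, 3.141, -0.0]
ft_force: [-0.9, -0.3, -0.1]
gripper_width: 0.0427
finger_force: 0.0
top dot left 83.0
top [143, 148, 160, 170, 168, 166, 162, 159, 159, 159, 160, 162, 157, 149, 126, 95, 93, 107, 121, 136, 141, 136, 126, 109, 100, 106, 116, 143, 162, 160, 158, 157, 156, 156, 157, 156, 155, 153]
0 [301.9 192.2]
0.13 [301.8 190.6]
0.3 [301.7 187.8]
scene dot left 41.0
scene [77, 77, 76, 76, 75, 77, 81, 90, 99, 106, 105, 102, 94, 88, 86, 83, 78, 75, 74, 72, 72, 60, 61, 76, 88, 99, 102, 96, 85, 77, 69, 79, 90, 98, 105, 103, 102, 103]
0 [288.  280.8]
0.13 [287.5 279.9]
0.3 [286.6 279.4]
```

```bash
python3 - <<'E'
from h import *
d=ld('top');f=d['frame'].astype(np.float32);k=cv2.GaussianBlur(f[...,0]-f[...,2],(0,0),.7)
def scan(A,ax,rng,fix):
    P=[]
    for a in A:
        t=np.arange(*rng,.25);q=proj(d,[S2W([a,s,26] if ax else [s,a,26]) for s in t]).astype(np.float32)
        v=cv2.remap(k,q[:,0].reshape(-1,1),q[:,1].reshape(-1,1),cv2.INTER_LINEAR).ravel();P.append((a,t[np.abs(np.gradient(v)).argmax()]))
    P=np.array(P);l=np.polyfit(P[:,0],P[:,1],1);print(fix,'slope',l[0].round(3),'at mid',np.median(P[:,1]),P[::3].round(1).tolist())
scan(np.linspace(-8,52,31),1,(15,29),'-y edge'); scan(np.linspace(26,54,15),0,(-24,-6),'rear')
print({n:readout.state()[n] for n in('t','ft_force')})
E
```

```text
-y edge slope 0.021 at mid 21.5 [[-8.0, 20.8], [-2.0, 17.0], [4.0, 21.8], [10.0, 22.0], [16.0, 21.5], [22.0, 21.8], [28.0, 21.5], [34.0, 22.0], [40.0, 21.0], [46.0, 20.8], [52.0, 20.8]]
rear slope 0.133 at mid -14.5 [[26.0, -14.8], [32.0, -15.5], [38.0, -14.8], [44.0, -15.2], [50.0, -13.5]]
{'t': 35.7667, 'ft_force': array([0.0257396 , 0.59032298, 0.3979201 ])}
```

```bash
python3 -c "
from workcell import manip
print(manip.job_done())"
```

```text
the job is handed in; nothing more can be done
None
```

I handed the job in at about 36 s: the carrier is in its corner against the end stop and side rail, and the lowered clip has been let go. The last images put the clip at about 0.13 rad, although I felt no clear contact while lowering it. No verdict was returned.

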